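# Chock the row of conveyor rollers

## Task

Three steel rollers lie side by side on the bench against the grey angle plate. Set the big yellow chock down flat beside the outermost roller, slope towards it, square and at the middle of its length, and slide its toe in under the roller's curve until it is snug, so that the row cannot roll apart. Do not roll the row away from the plate, and leave the thin orange wedge where it is.

Things in the scene. Friction and masses are not known exactly. Their poses are not given: they have to be found in the camera images.
- angle_plate: Grey angle plate fixed to the bench: upright wall 200 mm wide, 85 mm high, 18 mm thick, foot 108 mm deep behind it. Origin on the bench at the middle of the wall's stop face. +x points level out of that face along the row, y along the wall and the rollers' axes, z up. Three like rollers lie before it, axes at x = 25.5, 76.5 and 127.5 mm, centred on y = 0.
- roller3_center (a point): Centre of the outermost of the three steel rollers (farthest from the angle plate), on its axis, 25 mm above the bench. Each roller is loose, 50 mm in diameter, 180 mm long without its 12 mm axle stubs, 0.7 kg, and rolls freely. Its y axis lies along the roller; x and z turn as it rolls.
- chock_grip (a point): Loose yellow chock, 0.3 to 0.6 kg, 80 mm long (x), 50 wide (y), 45 high: a solid flat-topped block 35 mm long, and a 45 degree slope facing -x. The point: centre of the block, 22.5 mm above the underside, near its balance point; grip here across the 50 mm width. Toe 62.5 mm off towards -x, back 17.5 mm towards +x. When the slope touches a roller, the roller's axis is 73 mm away level, towards -x.
- low_wedge_grip (a point): A bystander to leave alone: thin orange plastic wedge, 90 mm long, 40 mm wide, only 20 mm high, too low for these rollers. The point is in its thick end, 10 mm above the bench; its toe is towards -x. It, the chock and a flat dark steel block swap places on the bench from start to start.

How it is judged (in metres and radians):
At the end, for the whole second after the job is handed in: The released chock stands flat on the bench, slope towards the outermost roller, with at most 15 mm play between them, within 30 mm of the middle of its length and 12 degrees of square; the outermost roller lies on the bench at most 15 mm out of its place in the tight row (x of roller3_center in the frame of chock_grip between -0.088 and -0.06 m and y of chock_grip in the frame of angle_plate between -0.03 and 0.03 m and angle between the x axis of chock_grip and the x axis of angle_plate, either way round below 0.21 rad and angle between chock_grip's own z axis and vertical below 0.06 rad and height (world z) of chock_grip below 0.027 m and x of roller3_center in the frame of angle_plate below 0.1425 m and height (world z) of roller3_center below 0.029 m and linear speed of chock below 0.01 m/s); the robot touches nothing.
It fails at once if the outermost roller is shifted by more than 25 mm (distance of roller3_center from where it was at the start of the episode above 0.025 m).
It fails at once if the thin orange wedge is moved by more than 30 mm (distance of low_wedge_grip from where it was at the start of the episode above 0.03 m).
It also fails if it takes over 40 s, if anything falls off the work surface, if the arm or the gripper's body presses on something with over 40 N, if the wrist force passes 120 N, or if a joint passes its speed limit or range.

## Robot

A 6-joint arm with a two-finger parallel gripper is mounted at the origin on the work surface. World frame = base frame: x ahead of the robot, y to its left, z up, the work surface at z = 0. Lengths are in mm, angles in rad, forces in N, time in s.
With the tool pointing down it reaches from about 350 to 975 mm from the base axis. Payload 7.1 kg.
Tool frame: the origin (TCP) lies between the finger pads; the fingertips stand 19 mm ahead of it and the grasp point (between the pads) is the TCP (ctrl.finger_overhang is the distance from the TCP to the fingertips, in mm); z points along the fingers, y is the line along which they close (so a half turn about z gives the same grasp; the last joint's range is limited). The gripper opens to 88 mm and grips with 3 to 60 N. Pads are 20 mm wide; open, the fingers measure 115 mm over their backs; the gripper's body (75 mm by 178 mm) begins 61 mm behind the grasp point.
Start: joints at [-1.304, 0.423, 1.63, -0, 1.089, -0.019], TCP at [176.221, -599.626, 241.675] pointing down, gripper open.
Joint ranges: [-3, 3], [-0.9, 2.11], [0.09, 2.58], [-1.31, 4.45], [0.11, 2.69], [-2.54, 2.54]. Speed limits (rad/s): [2.39, 2.39, 3.01, 3.14, 3.14, 3.14].

## Interface

Orientations are given as a rotation vector (axis times angle).
In Python, from workcell import ctrl gives the robot as it stands. The module is installed in compiled form; this text tells all that it offers.
- The arm moves only by the tool arm_command, never from a script. Its argument "rows" is one flat list of numbers, 7 for each row, row after row: the turn, a rotation vector about the tool's x, y, z scaled (see below), then the shift along the tool's x, y, z scaled (see below), then the opening, from -1 (shut) to 1 (fully open). A call has 1 to 5 rows; each row is the pose to reach, as a shift and turn from the pose commanded when the call began, along the tool's axes at that moment, turning the shorter way round; what a row does not reach only later rows make up. The controller multiplies each number of a shift by 80 mm and each number of a turn by 180 degrees. A row lasts 1/10 s, in which the tool goes at most 50 mm and 8.59 degrees, less where a joint would pass 70% of its speed; a pose out of reach is approached as far as the arm can. A call with a number of a shift or a turn outside -1 to 1 is refused whole. A call with a gripper value outside its range is refused whole. The fingers move at their own pace and stop on an object; the grip force is fixed at half the most. Time passes only in rows, so rows that repeat a pose let the fingers close. It gives the time, the measured TCP pose, the force, the opening and the grip force at its end, in the units of the state.
- ctrl.get_obs(): the state, without advancing time (a new reading comes with each control period).
- ctrl.get_image(name): name is "scene" or "top" or "wrist"; returns (picture, depth): 384x512x3 uint8, red, green, blue; 384x512 float32, mm along the optical axis (not along the pixel's ray), 0 where there is no reading.
- ctrl.camera_params(name): a dict with "camera_matrix" (3x3 intrinsics, pixels), "world_to_cam" (4x4, takes a point from world to camera coordinates); the wrist camera has in their place "tool_from_camera" (4x4, takes a point from camera to tool coordinates, whose origin is the TCP and whose axes are the flange's). Camera axes: x right, y down, z forward; pixel columns grow to the right and rows downward; lengths in mm; the calibration is good to about 2 mm. A picture is of the moment at which its call begins: read the wrist's pose just before it. camera_params takes no time and is no camera call.
- ctrl.close_job(): hands the job in; it is judged then, once.
The state is a dict: "t": time; "qpos": joint angles; "qvel": joint speeds; "joint_torque": joint torques, N m; "ee_pos": TCP position; "orientation": TCP orientation; "ft_force": force on the tool from outside, world axes, zero at the start; "moment": the same for the moment, N m; "width": finger opening in mm; "grasp_force": force on a finger pad.
Only numpy, scipy, OpenCV 4.12 (cv2) and the standard library are available. Lean on these libraries where they do the work, as an engineer would, in place of code of your own. Each camera call takes 0.05 s, during which the arm holds its last target. There are 200 camera calls.

## Working session

There is one attempt and no reset: what is moved stays moved. The work goes in short steps, Python scripts to look and compute and a tool call to move; the robot and the scene stay as the last step left them, time stands still between calls to the robot, and variables do not carry over. Pictures are saved under pics/ and viewed, at most 10 in all, crops included, and the job is handed in when it is done.

Besides the shell and the picture viewer there is one more tool, called after ">>>" as name(argument=value, ...) on one line, values as JSON. arm_command: Moves the arm, as the interface text tells. Shifts and turns lie within -1 to 1; 1 stands for 80 mm of shift or 180 degrees of turn. Its arguments: {"type":"object","properties":{"rows":{"type":"array","items":{"type":"number"}}},"required":["rows"]}

```bash
mkdir -p pics; cat > h.py <<'E'
import numpy as np, cv2
from scipy.spatial.transform import Rotation as R
from workcell import ctrl
def save(name,fn):
    im,d=ctrl.get_image(name); cv2.imwrite(fn,im[:,:,::-1]); np.save(fn[:-4]+'.npy',d); return im,d
def cam(name):
    p=ctrl.camera_params(name); K=np.array(p['camera_matrix'])
    if 'world_to_cam' in p: return K,np.linalg.inv(np.array(p['world_to_cam']))
    o=ctrl.get_obs(); T=np.eye(4); T[:3,:3]=R.from_rotvec(o['orientation']).as_matrix(); T[:3,3]=o['ee_pos']
    return K,T@np.array(p['tool_from_camera'])
def ray(K,T,uv,z):
    uv=np.atleast_2d(uv).astype(float); d=np.c_[uv,np.ones(len(uv))]@np.linalg.inv(K).T@T[:3,:3].T
    c=T[:3,3]; return c+d*((z-c[2])/d[:,2])[:,None]
def pts(K,T,d,mask):
    v,u=np.nonzero(mask&(d>0)); p=np.c_[u,v,np.ones(len(u))]@np.linalg.inv(K).T*d[v,u][:,None]
    return p@T[:3,:3].T+T[:3,3]
E
python3 - <<'E'
from h import *
a,_=save('top','pics/top0.png'); b,_=save('scene','pics/scene0.png')
cv2.imwrite('pics/both.png',cv2.resize(np.hstack([a,b])[:,:,::-1],(800,300),interpolation=cv2.INTER_AREA))
for n in('top','scene'): 
    K,T=cam(n); print(n,K.round(1).tolist(),T.round(3).tolist())
o=ctrl.get_obs(); print(o['t'],R.from_rotvec(o['orientation']).as_matrix().round(3).tolist(),o['ft_force'],o['width'])
E
```

```text
top [[412.0, 0.0, 254.1], [0.0, 412.0, 193.5], [0.0, 0.0, 1.0]] [[-0.009, -0.991, 0.135, 391.435], [-1.0, 0.009, 0.003, -30.449], [-0.004, -0.134, -0.991, 1074.271], [0.0, 0.0, 0.0, 1.0]]
scene [[402.2, 0.0, 259.7], [0.0, 402.2, 185.2], [0.0, 0.0, 1.0]] [[0.428, 0.577, -0.696, 1154.425], [0.904, -0.278, 0.325, -298.698], [-0.006, -0.768, -0.64, 609.566], [0.0, 0.0, 0.0, 1.0]]
0.1 [[0.959, 0.282, -0.0], [0.282, -0.959, 0.001], [0.0, -0.001, -1.0]] [ 0.66703954 -1.63026552  0.56269083] 87.94362927305285
```

View pics/top0.png

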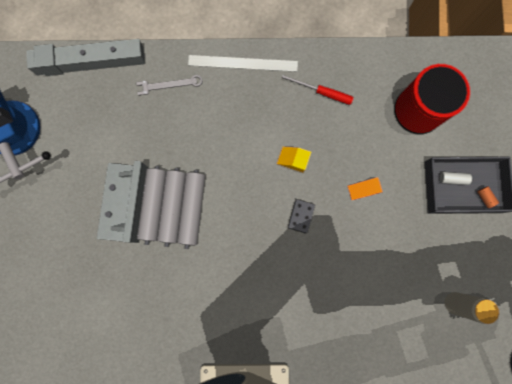

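View pics/scene0.png

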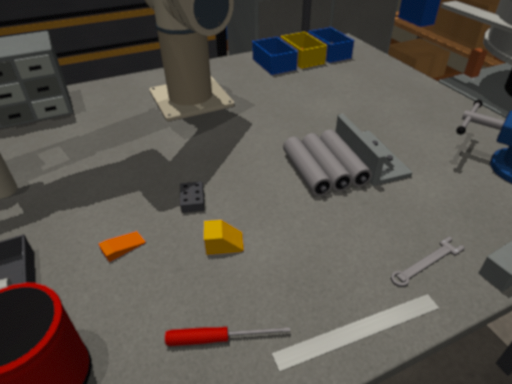

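The top view shows the chock at about (295,158), the orange wedge at (365,188) and the dark block at (301,215). The outermost roller is at about (190,207), with the plate on the left at (122,200). In the scene view the chock's slope (around (232,240)) already faces the rollers.

```bash
python3 - <<'E'
from h import *
from scipy.spatial import cKDTree
out={}
for n in('top','scene'):
    im=cv2.imread(f'pics/{n}0.png'); d=np.load(f'pics/{n}0.npy'); K,T=cam(n)
    hsv=cv2.cvtColor(im,cv2.COLOR_BGR2HSV)
    for nm,lo,hi in(('yellow',20,32),('orange',9,17)):
        m=cv2.inRange(hsv,(lo,150,80),(hi,255,255)); 
        win=np.zeros_like(m); 
        if n=='top': win[130:210,265:395]=1
        else: win[200:270,90:255]=1
        m=m*win; k,l,s,c=cv2.connectedComponentsWithStats(m); i=1+np.argmax(s[1:,4]); mm=l==i
        p=pts(K,T,d,mm); print(n,nm,s[i],'z max',np.percentile(p[:,2],[2,50,98]).round(1),'med',np.median(p,0).round(1))
        if nm=='yellow':
            t=p[p[:,2]>41]; print(' top face n',len(t),t.mean(0).round(1), [np.round(x,2) for x in cv2.minAreaRect(t[:,:2].astype(np.float32))])
            f=p; print(' foot', [np.round(x,2) for x in cv2.minAreaRect(f[:,:2].astype(np.float32))])
            sl=p[(p[:,2]>8)&(p[:,2]<38)]; print(' slope mean',sl.mean(0).round(1))
            v,u=np.nonzero(mm); print(' rect px',cv2.approxPolyDP(cv2.convexHull(np.c_[u,v].astype(np.int32)),2.5,True)[:,0].tolist())
    # rollers: points above 44..56
    m=np.zeros(d.shape,bool)
    if n=='top': m[155:255,138:212]=1
    else: m[120:200,280:372]=1
    p=pts(K,T,d,m); r=p[(p[:,2]>47.5)&(p[:,2]<54)]
    print(n,'crest z',np.percentile(p[:,2],[5,50,95,99]).round(1),len(r))
    for s in(0,):
        c=r[:,:2].mean(0); 
        rect=cv2.minAreaRect(r[:,:2].astype(np.float32)); print(' crest rect',[np.round(x,2) for x in rect])
        w,V=np.linalg.eigh(np.cov((r[:,:2]-c).T)); print(' mean',c.round(1))
        b=cv2.boxPoints(rect); print(b.round(1).tolist())
    np.save(f'pics/r_{n}.npy',p)
E
```

```text
top yellow [278 147  33  25 584] z max [ 6.2 38.7 46.4] med [ 624.8 -131.3   38.7]
 top face n 257 [ 621.2 -147.7   43.7] [array([ 621.72, -146.82]), array([37.95, 49.75]), np.float64(70.59)]
 foot [array([ 627.51, -130.13]), array([73.29, 49.92]), np.float64(70.57)]
 slope mean [ 627.7 -116.7   22.8]
 rect px [[310, 152], [302, 171], [278, 163], [283, 147]]
top orange [348 178  34  22 487] z max [-0.4 11.9 21.1] med [ 546.9 -315.5   11.9]
top crest z [-3.5 38.  50.4 74.7] 1122
 crest rect [array([506.71, 190.07]), array([141.66, 186.41]), np.float64(84.12)]
 mean [504.8 187.6]
[[406.70001220703125, 129.1999969482422], [592.2000122070312, 110.0999984741211], [606.7000122070312, 251.0], [421.29998779296875, 270.1000061035156]]
scene yellow [ 204  220   39   34 1110] z max [ 3.3 31.8 46.3] med [ 639.9 -140.5   31.8]
 top face n 392 [ 623.4 -150.2   44.6] [array([ 622.04, -148.67]), array([38.51, 51.77]), np.float64(70.6)]
 foot [array([ 606.27, -125.17]), array([72.36, 99.57]), np.float64(70.6)]
 slope mean [ 641.4 -132.    22.6]
 rect px [[242, 250], [206, 253], [204, 221], [222, 220], [241, 232]]
scene orange [ 99 231  46  31 764] z max [ 1.3 12.1 21.3] med [ 552.8 -322.3   12.1]
scene crest z [-1.7 33.8 71.8 84.6] 1123
 crest rect [array([500.1 , 190.31]), array([141.8 , 186.97]), np.float64(84.03)]
 mean [510.4 185.6]
[[399.70001220703125, 129.5], [585.7000122070312, 110.0999984741211], [600.4000244140625, 251.10000610351562], [414.5, 270.5]]
```

```bash
python3 - <<'E'
from h import *
a=np.deg2rad(-95.9); ex=np.array([np.cos(a),np.sin(a)]); ey=np.array([-ex[1],ex[0]])
from scipy.optimize import least_squares
for n in('top','scene'):
    p=np.load(f'pics/r_{n}.npy'); q=np.c_[(p[:,:2]-[505,190])@ex,(p[:,:2]-[505,190])@ey,p[:,2]]
    for c in(-51,0,51):
        m=(abs(q[:,0]-c-0)<22)&(abs(q[:,1])<80)&(q[:,2]>34)&(q[:,2]<56)
        f=lambda v:np.hypot(q[m,0]-v[0]-v[2]*q[m,1],q[m,2]-v[1])-25
        s=least_squares(f,[c,25,0],loss='soft_l1'); v=s.x
        print(n,c,m.sum(),v.round(2),'rms',np.sqrt((f(v)**2).mean()).round(2),'ang',np.rad2deg(v[2]).round(2))
        mm=(abs(q[:,0]-v[0])<8)&(q[:,2]>40)&(q[:,2]<56); e=np.percentile(q[mm,1],[0.5,99.5]); print('  ends',e.round(1),'centre',(np.array([505,190])+ex*v[0]+ey*e.mean()).round(1))
o=ctrl.get_obs(); M=R.from_rotvec(o['orientation']).as_matrix(); print(M.T@(np.array([622,-148,120])-o['ee_pos']), np.rad2deg(np.arctan2(M[1,0],M[0,0])))
E
```

```text
top -51 1020 [-4.599e+01  2.377e+01 -1.000e-02] rms 3.29 ang -0.34
  ends [-91.   86.6] centre [507.6 236. ]
top 0 930 [6.170e+00 2.363e+01 1.000e-02] rms 1.84 ang 0.34
  ends [-92.5  85.9] centre [501.1 184.2]
top 51 936 [5.693e+01 2.347e+01 1.000e-02] rms 1.69 ang 0.36
  ends [-93.   85.7] centre [495.5 133.8]
scene -51 733 [-48.42  26.13   0.  ] rms 3.69 ang 0.23
  ends [-91.5  89.2] centre [508.9 238.3]
scene 0 563 [ 5.23 24.88 -0.  ] rms 1.85 ang -0.2
  ends [-92.3  88.8] centre [502.7 185. ]
scene 51 583 [56.94 24.69  0.  ] rms 1.93 ang 0.01
  ends [-93.2  88.5] centre [496.8 133.6]
[ 555.00667415 -307.02061655  121.40826978] 16.374418062578464
```

The two views agree:
- **Chock grip:** about (622,-148). The top sits at z≈45, as the text says. Its x axis is at about -109°, so the slope faces the row.
- **Roller 3 centre:** about (496,134). The axis is at z≈24–25 and the row direction is about -96°.

I'm moving now.

>>> arm_command(rows=[0,0,-0.15,1,-0.55,0,1,0,0,-0.15,1,-0.55,0,1,0,0,-0.15,1,-0.55,0,1,0,0,-0.15,1,-0.55,0,1])

```text
t: 0.5
ee_pos: [241.3, -534.0, 241.5]
orientation: [-2.916, -1.167, 0.0]
ft_force: [0.4, 0.3, 0.7]
width: 88.0
grasp_force: 0.0
```

>>> arm_command(rows=[0,0,-0.151,1,0,0,1,0,0,-0.151,1,0,0,1,0,0,-0.151,1,0,0,1,0,0,-0.151,1,0,0,1])

```text
t: 0.9
ee_pos: [298.9, -479.9, 241.6]
orientation: [-2.565, -1.814, 0.0]
ft_force: [-0.2, 1.0, -0.1]
width: 88.2
grasp_force: 0.0
```

>>> arm_command(rows=[0,0,0,1,0.46,0,1,0,0,0,1,0.46,0,1,0,0,0,1,0.46,0,1])

```text
t: 1.2
ee_pos: [361.6, -415.1, 241.5]
orientation: [-2.568, -1.809, -0.001]
ft_force: [-0.4, -1.1, -0.6]
width: 88.1
grasp_force: 0.0
```

>>> arm_command(rows=[0,0,0,1,0.46,0,1,0,0,0,1,0.46,0,1,0,0,0,1,0.46,0,1])

```text
t: 1.5
ee_pos: [423.0, -352.4, 241.6]
orientation: [2.567, 1.811, 0.001]
ft_force: [-0.4, -0.4, -0.4]
width: 88.1
grasp_force: 0.0
```

>>> arm_command(rows=[0,0,0,1,0.46,0,1,0,0,0,1,0.46,0,1,0,0,0,1,0.46,0,1])

```text
t: 1.8
ee_pos: [484.4, -289.7, 241.7]
orientation: [2.566, 1.812, 0.001]
ft_force: [-0.4, -1.0, 0.5]
width: 87.6
grasp_force: 0.0
```

>>> arm_command(rows=[0,0,0,1,0.46,0,1,0,0,0,1,0.46,0,1,0,0,0,1,0.46,0,1])

```text
t: 2.1
ee_pos: [545.8, -226.8, 241.6]
orientation: [2.565, 1.813, 0.001]
ft_force: [-0.2, -0.2, 0.5]
width: 87.8
grasp_force: 0.0
```

>>> arm_command(rows=[0,0,0,1,0.46,0.5,1,0,0,0,1,0.46,0.5,1,0,0,0,1,0.46,0.5,1,0,0,0,1,0.46,0.5,1])

```text
t: 2.5
ee_pos: [604.5, -165.4, 200.8]
orientation: [-2.565, -1.812, 0.003]
ft_force: [0.6, 0.6, -0.6]
width: 87.7
grasp_force: 0.0
```

```bash
python3 - <<'E'
from h import *
K,T=cam('wrist'); o=ctrl.get_obs(); im,d=save('wrist','pics/w1.png')
M=R.from_rotvec(o['orientation']).as_matrix()
hsv=cv2.cvtColor(im,cv2.COLOR_RGB2HSV); m=cv2.inRange(hsv,(20,150,80),(32,255,255))
k,l,s,c=cv2.connectedComponentsWithStats(m); i=1+np.argmax(s[1:,4]); p=pts(K,T,d,l==i)
t=p[p[:,2]>42]; print(s[i],T[:3,3],'z',np.percentile(p[:,2],[1,50,99]).round(1)); r=cv2.minAreaRect(t[:,:2].astype(np.float32)); print(r)
print('all',cv2.minAreaRect(p[:,:2].astype(np.float32)))
print('ee',o['ee_pos'],'tool delta',M.T@(np.r_[r[0],30]-o['ee_pos']),'yaw',np.rad2deg(np.arctan2(M[1,0],M[0,0])))
E
```

```text
[271 128  15  31 327] [633.98049363 -88.03861592 345.65083327] z [24.9 41.2 48.6]
((639.0516967773438, -141.2388458251953), (14.36483383178711, 15.559797286987305), 72.76399230957031)
all ((641.6427612304688, -132.88705444335938), (31.853788375854492, 15.559797286987305), 72.76399230957031)
ee [ 604.52113113 -165.37474184  200.79428186] tool delta [ 34.43670208  24.79658231 170.71857314] yaw 70.47503671955018
```

View pics/w1.png

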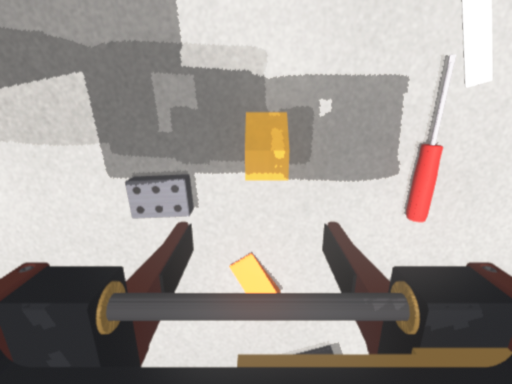

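The wrist view shows the chock at about (245–290, 112–180), square to the fingers. The mask caught only its sunlit patch, so I'm widening it.

```bash
python3 - <<'E'
from h import *
K,T=cam('wrist'); o=ctrl.get_obs(); im=cv2.imread('pics/w1.png'); d=np.load('pics/w1.npy')
M=R.from_rotvec(o['orientation']).as_matrix()
hsv=cv2.cvtColor(im,cv2.COLOR_BGR2HSV); m=cv2.inRange(hsv,(10,120,60),(34,255,255)); m[:90]=0; m[200:]=0
p=pts(K,T,d,m>0); print((m>0).sum(),cv2.boundingRect(m),np.percentile(p[:,2],[1,50,99]).round(1))
t=p[p[:,2]>42]; r=cv2.minAreaRect(t[:,:2].astype(np.float32)); print(r, t.mean(0)); print(cv2.minAreaRect(p[:,:2].astype(np.float32)))
print('tool delta',M.T@(np.r_[r[0],26]-o['ee_pos']))
E
```

```text
2916 (245, 112, 44, 68) [ 2.9 43.4 49. ]
((623.0372314453125, -148.49623107910156), (40.95863723754883, 49.399322509765625), 71.2259521484375) [ 623.09569639 -148.32899529   47.22477543]
((628.7958984375, -132.70602416992188), (74.00552368164062, 49.77706527709961), 70.51461791992188)
tool delta [ 22.69768765  11.84053809 175.45594883]
```

>>> arm_command(rows=[0,0,0,0.27,0.145,1,1,0,0,0,0.27,0.145,1,1,0,0,0,0.27,0.145,1,1])

```text
t: 2.85
ee_pos: [620.5, -148.3, 118.3]
orientation: [-2.562, -1.809, 0.007]
ft_force: [-1.4, 0.4, 0.6]
width: 87.5
grasp_force: 0.0
```

>>> arm_command(rows=[0,0,0,0,0,0.4,1,0,0,0,0,0,0.8,1,0,0,0,0,0,1,1,0,0,0,0,0,1,1])

```text
t: 3.25
ee_pos: [622.2, -148.5, 41.2]
orientation: [-2.565, -1.811, 0.003]
ft_force: [0.4, 0.2, 0.9]
width: 88.0
grasp_force: 0.0
```

>>> arm_command(rows=[0,0,0,0,0,0.1,1,0,0,0,0,0,0.19,1,0,0,0,0,0,0.19,1])

```text
t: 3.55
ee_pos: [623.5, -147.6, 26.6]
orientation: [2.565, 1.814, 0.0]
ft_force: [-1.0, -0.5, -0.5]
width: 88.2
grasp_force: 0.0
```

>>> arm_command(rows=[0,0,0,0,0,0,-1,0,0,0,0,0,0,-1,0,0,0,0,0,0,-1,0,0,0,0,0,0,-1,0,0,0,0,0,0,-1])

```text
t: 4.05
ee_pos: [623.0, -147.3, 26.6]
orientation: [-2.564, -1.814, 0.001]
ft_force: [-6.2, 1.9, 4.6]
width: 51.1
grasp_force: 3.1
```

>>> arm_command(rows=[0,0,0,0,0,0,-1,0,0,0,0,0,0,-1,0,0,0,0,0,0,-1])

```text
t: 4.35
ee_pos: [622.7, -147.2, 26.5]
orientation: [-2.564, -1.814, 0.002]
ft_force: [-4.8, 1.9, 5.7]
width: 49.9
grasp_force: 30.0
```

>>> arm_command(rows=[0,0,0,0,0,-0.35,-1,0,0,0,0,0,-0.7,-1,0,0,0,0,0,-0.7,-1])

```text
t: 4.65
ee_pos: [626.1, -148.1, 85.3]
orientation: [2.561, 1.811, 0.007]
ft_force: [0.6, -0.8, -5.0]
width: 49.9
grasp_force: 30.0
```

>>> arm_command(rows=[0,0,0,0.272,-0.4,0,-1,0,0,0,0.544,-0.8,0,-1,0,0,0,0.544,-0.8,0,-1])

```text
t: 4.95
ee_pos: [572.6, -82.0, 80.0]
orientation: [-2.558, -1.814, 0.008]
ft_force: [0.2, 0.2, -5.5]
width: 49.7
grasp_force: 30.0
```

>>> arm_command(rows=[0,0,0,0.272,-0.4,0,-1,0,0,0,0.544,-0.8,0,-1,0,0,0,0.544,-0.8,0,-1])

```text
t: 5.25
ee_pos: [527.4, -20.3, 80.5]
orientation: [-2.559, -1.815, 0.007]
ft_force: [0.4, -0.5, -5.9]
width: 50.0
grasp_force: 30.0
```

>>> arm_command(rows=[0,0,-0.025,0.272,-0.4,0,-1,0,0,-0.05,0.544,-0.8,0,-1,0,0,-0.075,0.544,-0.8,0,-1,0,0,-0.075,0.544,-0.8,0,-1,0,0,-0.075,0.544,-0.8,0,-1])

```text
t: 5.75
ee_pos: [486.9, 39.2, 82.1]
orientation: [2.336, 2.1, 0.001]
ft_force: [0.5, 0.0, -5.5]
width: 49.7
grasp_force: 30.0
```

```bash
python3 - <<'E'
from h import *
o=ctrl.get_obs(); M=R.from_rotvec(o['orientation']).as_matrix(); P=o['ee_pos']
print(P,o['width'],o['grasp_force'],'yaw',np.rad2deg(np.arctan2(M[1,0],M[0,0])),'tilt',M[:,2])
def rect(n):
    K,T=cam(n); im,d=save(n,f'pics/{n}2.png'); hsv=cv2.cvtColor(im,cv2.COLOR_RGB2HSV)
    m=cv2.inRange(hsv,(10,120,50),(34,255,255)); p=pts(K,T,d,m>0); q=(p-P)@M
    k=(abs(q[:,0])<75)&(abs(q[:,1])<30)&(abs(q[:,2])<40); p=p[k]; q=q[k]
    print(n,len(q),'tool x,y,z ranges',np.percentile(q,[1,99],axis=0).round(1).tolist(),'world z',np.percentile(p[:,2],[1,99]).round(1))
    s=p[(q[:,0]>25)]; A=np.c_[q[q[:,0]>25][:,:2],np.ones(len(s))]; c=np.linalg.lstsq(A,q[q[:,0]>25][:,2],rcond=None)[0] if len(s)>20 else None; print(' slope plane z=a x+b y+c (tool)',c,len(s))
for n in('wrist','scene','top'): rect(n)
# roller 3 from wrist
K,T=cam('wrist'); d=np.load('pics/wrist2.npy'); p=pts(K,T,d,np.ones(d.shape,bool))
from scipy.optimize import least_squares
a=np.deg2rad(-95.9); ex=np.array([np.cos(a),np.sin(a)]); ey=np.array([-ex[1],ex[0]])
q=np.c_[(p[:,:2]-[496,134])@ex,(p[:,:2]-[496,134])@ey,p[:,2]]
m=(abs(q[:,0])<22)&(abs(q[:,1])<80)&(q[:,2]>34)&(q[:,2]<58); f=lambda v:np.hypot(q[m,0]-v[0]-v[2]*q[m,1],q[m,2]-v[1])-25
print(m.sum())
if m.sum()>50:
    v=least_squares(f,[0,25,0],loss='soft_l1').x; print('roller3 ds',v,np.rad2deg(v[2]))
E
```

```text
[486.8653514   39.18470339  82.06628946] 49.741048580293274 29.9888214468956 yaw 83.92819883169368 tilt [ 7.99302603e-04 -8.91558472e-05 -9.99999677e-01]
wrist 12243 tool x,y,z ranges [[-15.4, -23.4, -21.6], [52.0, 26.1, 18.9]] world z [ 63.2 103.7]
 slope plane z=a x+b y+c (tool) [ 9.99118828e-01 -2.85007086e-03 -3.31961660e+01] 4988
scene 445 tool x,y,z ranges [[-23.5, -22.9, -19.8], [50.6, 27.6, 27.1]] world z [ 55.  101.9]
 slope plane z=a x+b y+c (tool) [  0.59869779   0.24630251 -12.40956662] 118Traceback (most recent call last):
  File "<stdin>", line 10, in <module>
  File "<stdin>", line 8, in rect
    return _quantile_unchecked(
        a, q, axis, out, overwrite_input, method, keepdims, weights)
    return _ureduce(a,
                    func=_quantile_ureduce_func,
    ...<5 lines>...
                    overwrite_input=overwrite_input,
                    method=method)
    r = func(a, **kwargs)
    result = _quantile(arr,
                       quantiles=q,
    ...<2 lines>...
                       out=out,
                       weights=wgt)
    slices_having_nans = np.isnan(arr[-1, ...])
                                  ~~~^^^^^^^^^
IndexError: index -1 is out of bounds for axis 0 with size 0
```

View pics/wrist2.png

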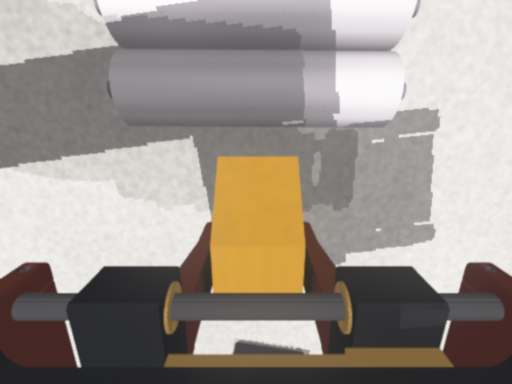

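View pics/scene2.png

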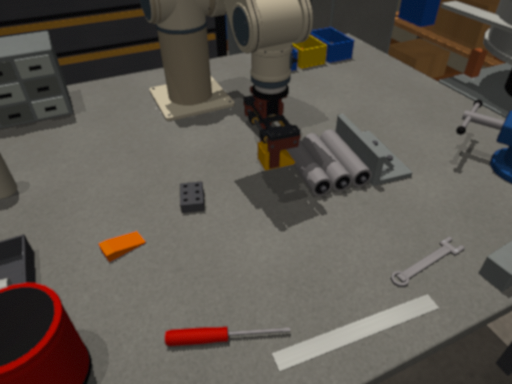

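The chock is held square. Its toe is at row 157, columns 217–299. Roller 3 spans columns 110–405 (mid 257) and rows 50–127, so the chock is centred on its length.

```bash
python3 - <<'E'
from h import *
from scipy.optimize import least_squares
o=ctrl.get_obs(); M=R.from_rotvec(o['orientation']).as_matrix(); P=o['ee_pos']
K,T=cam('wrist'); d=np.load('pics/wrist2.npy'); p=pts(K,T,d,np.ones(d.shape,bool)); q=(p-P)@M
m=(p[:,2]>36)&(p[:,2]<58)&(q[:,0]>72)&(q[:,0]<118)&(abs(q[:,1])<85)
f=lambda v:np.hypot(q[m,0]-v[0]-v[2]*q[m,1],p[m,2]-v[1])-25
v=least_squares(f,[96,25,0],loss='soft_l1').x; print(m.sum(),'axis tool x, z, slope deg',v,np.rad2deg(v[2]),'rms',np.sqrt((f(v)**2).mean()))
k=m&(abs(q[:,0]-v[0])<6); e=np.percentile(q[k,1],[0.5,99.5]); 
k=(p[:,2]>40)&(p[:,2]<58)&(abs(q[:,0]-v[0])<6); e=np.percentile(q[k,1],[0.5,99.5]); print('ends y',e,e.mean(),'world',P+M@[v[0],e.mean(),0])
E
```

```text
19455 axis tool x, z, slope deg [ 9.34555445e+01  2.70387043e+01 -6.15278053e-03] -0.35252835659272014 rms 0.5717506766291599
ends y [-88.37270579  89.72014459] 0.6737194028280484 world [497.18300973 131.79105464  82.27748409]
```

>>> arm_command(rows=[0,0,0,0,0,0.35,-1,0,0,0,0,0,0.6,-1,0,0,0,0,0,0.69,-1,0,0,0,0,0,0.69,-1,0,0,0,0,0,0.69,-1])

```text
t: 6.4
ee_pos: [486.5, 39.3, 27.5]
orientation: [2.334, 2.102, 0.001]
ft_force: [-0.0, 0.8, -4.5]
width: 49.8
grasp_force: 30.0
```

>>> arm_command(rows=[0,0,0,0.06,0,0,-1,0,0,0,0.12,0,0,-1,0,0,0,0.18,0,0,-1,0,0,0,0.22,0,0,-1,0,0,0,0.22,0,0,-1])

```text
t: 6.9
ee_pos: [487.9, 57.7, 27.4]
orientation: [2.333, 2.104, 0.001]
ft_force: [0.0, 0.1, -5.3]
width: 50.0
grasp_force: 30.0
```

>>> arm_command(rows=[0,0,0,0,0,0.01,-1,0,0,0,0.02,0,0.01,-1,0,0,0,0.04,0,0.01,-1,0,0,0,0.05,0,0.01,-1,0,0,0,0.05,0,0.01,-1])

```text
t: 7.4
ee_pos: [488.2, 61.1, 26.4]
orientation: [-2.334, -2.103, 0.0]
ft_force: [-0.5, -1.2, -4.3]
width: 49.5
grasp_force: 30.0
```

>>> arm_command(rows=[0,0,0,0.012,0,0,-1,0,0,0,0.012,0,0,-1])

```text
t: 7.6
ee_pos: [488.3, 62.1, 26.5]
orientation: [-2.334, -2.103, -0.0]
ft_force: [0.6, -0.0, -4.3]
width: 49.9
grasp_force: 30.0
```

```bash
python3 - <<'E'
from h import *
from scipy.optimize import least_squares
o=ctrl.get_obs(); M=R.from_rotvec(o['orientation']).as_matrix(); P=o['ee_pos']; print(P,o['ft_force'])
K,T=cam('wrist'); im,d=save('wrist','pics/w3.png'); p=pts(K,T,d,np.ones(d.shape,bool)); q=(p-P)@M
m=(p[:,2]>36)&(p[:,2]<58)&(q[:,0]>52)&(q[:,0]<95)&(abs(q[:,1])<85)
f=lambda v:np.hypot(q[m,0]-v[0]-v[2]*q[m,1],p[m,2]-v[1])-25
v=least_squares(f,[71,25,0],loss='soft_l1').x; print(m.sum(),'roller',v,np.sqrt((f(v)**2).mean()))
hs=cv2.cvtColor(im,cv2.COLOR_RGB2HSV); y=(cv2.inRange(hs,(10,120,50),(34,255,255))>0)&(d>0); p=pts(K,T,d,y); q=(p-P)@M
k=(q[:,0]>22)&(q[:,0]<45)&(abs(q[:,1])<22)&(q[:,2]<20)
s=np.median(q[k,0]+p[k,2]); print(k.sum(),'x+z slope',s,'remaining',v[0]+v[1]-s-25*2**.5)
E
```

```text
[488.28583741  62.0512196   26.48115685] [ 0.64571436 -0.034933   -4.31850316]
34102 roller [ 7.06641698e+01  2.68199287e+01 -8.61342365e-03] 0.5389754993274855
3557 x+z slope 60.43001397273472 remaining 1.6987454607124945
```

>>> arm_command(rows=[0,0,0,0,0,0.01,-1,0,0,0,0.01,0,0.01,-1,0,0,0,0.02,0,0.01,-1,0,0,0,0.02,0,0.01,-1])

```text
t: 8.05
ee_pos: [488.5, 63.6, 25.8]
orientation: [2.333, 2.103, 0.0]
ft_force: [-0.8, -0.6, -2.2]
width: 49.7
grasp_force: 30.0
```

>>> arm_command(rows=[0,0,0,0.006,0,0.002,-1,0,0,0,0.012,0,0.002,-1,0,0,0,0.012,0,0.002,-1])

```text
t: 8.35
ee_pos: [488.7, 64.4, 25.8]
orientation: [2.333, 2.103, 0.0]
ft_force: [-0.5, -4.1, 2.5]
width: 50.0
grasp_force: 30.0
```

Reaction of 4 N along the row: the toe is snug. Releasing and lifting off.

>>> arm_command(rows=[0,0,0,0,0,0,1,0,0,0,0,0,0,1,0,0,0,0,0,0,1,0,0,0,0,0,0,1,0,0,0,0,0,0,1])

```text
t: 8.85
ee_pos: [488.6, 64.7, 25.5]
orientation: [-2.334, -2.103, -0.0]
ft_force: [0.4, -0.1, -0.1]
width: 85.6
grasp_force: 0.0
```

>>> arm_command(rows=[0,0,0,0,0,-0.3,1,0,0,0,0,0,-0.7,1,0,0,0,0,0,-1,1,0,0,0,0,0,-1,1])

```text
t: 9.25
ee_pos: [490.5, 64.8, 108.2]
orientation: [2.331, 2.101, 0.007]
ft_force: [0.2, 0.3, 0.6]
width: 87.8
grasp_force: 0.0
```

>>> arm_command(rows=[0,0,0,0,0,-0.5,1,0,0,0,0,0,-1,1,0,0,0,0,0,-1,1,0,0,0,0,0,-1,1])

```text
t: 9.65
ee_pos: [488.6, 64.6, 185.4]
orientation: [2.333, 2.103, 0.001]
ft_force: [-0.2, -0.2, 0.3]
width: 88.0
grasp_force: 0.0
```

```bash
python3 - <<'E'
from h import *
from scipy.optimize import least_squares
o=ctrl.get_obs(); print(o['ee_pos'],o['ft_force'],o['width'])
K,T=cam('wrist'); im,d=save('wrist','pics/w4.png'); p=pts(K,T,d,np.ones(d.shape,bool))
a=np.deg2rad(-95.9); ex=np.array([np.cos(a),np.sin(a)]); ey=np.array([-ex[1],ex[0]]); c=[496.5,133]
F=lambda p:np.c_[(p[:,:2]-c)@ex,(p[:,:2]-c)@ey,p[:,2]]
q=F(p); m=(abs(q[:,0])<22)&(abs(q[:,1])<80)&(q[:,2]>38)&(q[:,2]<58)
f=lambda v:np.hypot(q[m,0]-v[0]-v[2]*q[m,1],q[m,2]-v[1])-25
v=least_squares(f,[0,25,0],loss='soft_l1').x; print('roller3 offset',v)
hs=cv2.cvtColor(im,cv2.COLOR_RGB2HSV); y=(cv2.inRange(hs,(10,120,50),(34,255,255))>0); g=F(pts(K,T,d,y)); g=g[(g[:,0]>20)&(g[:,0]<110)&(abs(g[:,1])<60)]
t=g[g[:,2]>43]; print('chock top rect',cv2.minAreaRect(t[:,:2].astype(np.float32)),'top z',np.median(t[:,2]),'back edge',np.percentile(g[:,0],99.5),'grip x',np.percentile(g[:,0],99.5)-17.5-v[0],'top plane',np.linalg.lstsq(np.c_[t[t[:,0]>60][:,:2],np.ones((t[:,0]>60).sum())],t[t[:,0]>60][:,2],rcond=None)[0])
save('scene','pics/scene4.png')
E
```

```text
[488.60801988  64.57216121 185.38439674] [-0.15737952 -0.20070211  0.33570534] 88.02571807041723
roller3 offset [9.03127682e-01 2.68769419e+01 9.56292168e-03]
chock top rect ((64.21859741210938, 7.0993804931640625), (105.7413558959961, 52.9668083190918), 89.89205169677734) top z 272.4000923904565 back edge 90.19135438937693 grip x 71.78822670785036 top plane [3.48921122e-02 1.78163256e-01 4.51409835e+01]
```

View pics/w4.png

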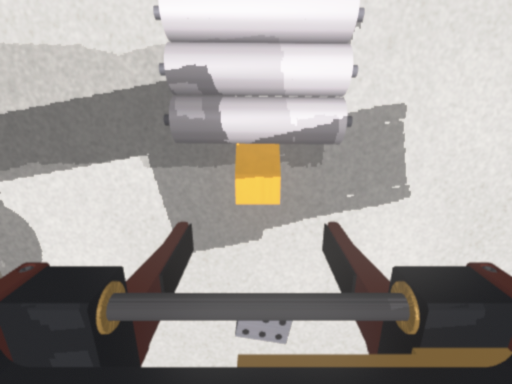

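View pics/scene4.png

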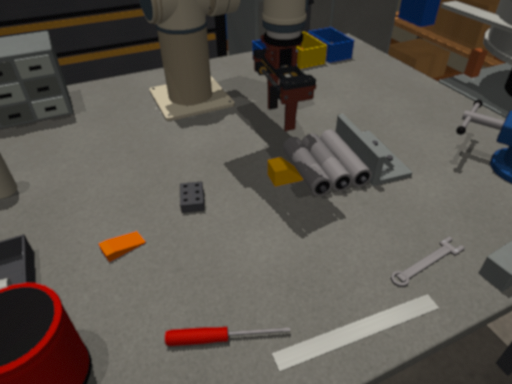

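The wrist view shows the chock at columns 236–280, square and centred on roller 3 (columns 170–345), with its toe under the curve at row 144. It measures about 72 mm from grip to roller axis against a nominal 73 mm. The scene view shows the wedge untouched at (122,245) and the gripper clear.

```bash
python3 -c "
from workcell import ctrl
print(ctrl.close_job())"
```

```text
the job is handed in; nothing more can be done
None
```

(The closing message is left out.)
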